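# Find the release slot in the ware rack's rail and hold its key down

## Robot

A 7-joint arm with a two-finger parallel gripper is mounted at the origin on the work surface. World frame = base frame: x ahead of the robot, y to its left, z up, the work surface at z = 0. Lengths are in m, angles in rad, forces in N, time in s.
With the tool pointing down it reaches from about 0.425 to 0.925 m from the base axis. Payload 6.8 kg.
Tool frame: the origin (TCP) lies midway between the tips of the shut fingers; the grasp point (between the pads) lies 19 mm behind it; z points along the fingers, y is the line along which they close (so a half turn about z gives the same grasp; the last joint's range is limited). The gripper opens to 85 mm and grips with 20 to 120 N. Pads are 22 mm wide; open, the fingers measure 114 mm over their backs; the gripper's body (76 mm by 85 mm) begins 54 mm behind the grasp point. The pads swing forward as they close: fully open they stand 13 mm farther back than shut.
Start: joints at [1.054, 0.477, 0.022, 1.555, -0.011, 1.109, -0.083], TCP at [0.268, -0.619, 0.231] pointing down, gripper open.
Joint ranges: [-2.96, 2.96], [-0.34, 2.1], [-1.41, 1.46], [0.24, 2.44], [-1.37, 4.51], [0.17, 1.92], [-2.96, 2.96]. Speed limits (rad/s): [2.39, 2.39, 3.14, 3.14, 3.14, 3.14, 3.14].

## Interface

Orientations are given as a unit quaternion [w, x, y, z].
In Python, from station import bot gives the robot as it stands.
- The arm moves only by the tool jog_arm, never from a script. Its argument "rows" is a list of rows, each an object of numbers: "fingers": the finger opening in mm, from 0 to 85.4; "x", "y", "z": the shift along the tool's x, y, z in mm; "ax", "ay", "az": the turn, a rotation vector about the tool's x, y, z in degrees. A call has exactly 8 rows; each row shifts and turns the commanded pose from where the row before left it, along the tool's axes as they then stand; what a row does not reach is not made up. A row lasts 1/10 s, in which the tool goes at most 50 mm and 8.59 degrees, less where a joint would pass 70% of its speed; a pose out of reach is approached as far as the arm can. A call with a gripper value outside its range is refused whole. The fingers move at their own pace and stop on an object; "force" is the grip in N (left out, the last holds). Time passes only in rows, so rows that do not move let the fingers close, or fill a call up. It gives the time, the measured TCP pose, the force, the opening and the grip force at its end, in the units of the state.
- bot.get_obs(): the state, without advancing time (a new reading comes with each control period).
- bot.read_camera(name): name is "side" or "top"; returns a dict with "pixels" (384x512x3 uint8, red, green, blue), "vertical_fov" (degrees; the focal length in pixels is half the picture's height over the tangent of half this angle, whatever the lens; pixels are square), "cx", "cy" (the principal point, pixels), "world_from_camera" (4x4, takes a point from camera to world coordinates). Camera axes: x right, y down, z forward; pixel columns grow to the right and rows downward; lengths in m; the calibration is good to about 2 mm. A picture is of the moment at which its call begins. There is no depth.
- bot.hand_in(): hands the job in; it is judged then, once.
The state is a dict: "t": time; "q": joint angles; "joint_vel": joint speeds; "joint_torque": joint torques, N m; "eef_pos": TCP position; "tool_rot": TCP orientation; "contact_force": force on the tool from outside, world axes, zero at the start; "torque": the same for the moment, N m; "gripper_width": opening from 0.0 (shut) to 1.0 (fully open); "grasp_force": force on a finger pad.
Only numpy, scipy, OpenCV 4.12 (cv2) and the standard library are available. Lean on these libraries where they do the work, as an engineer would, in place of code of your own. Each camera call takes 0.05 s, during which the arm holds its last target. There are 200 camera calls.

## Task

The ware board in the grey rack is kept in by a stop that is let down by a release key hidden in a slot somewhere along the rail on the robot's side of the rack. Put a fingertip on top of the rail right at one of its ends, slide it lightly along the top, touching, until you come upon the slot, then press the key inside it fully down and finish while still holding it down, so that a potter can draw the board out. Do not shift, tip or pick up the pots, cups, brush and rib.

Things in the scene. Friction and masses are not known exactly. Their poses are not given: they have to be found in the camera images.
- rail: grey steel rail along the rack's near side: fixed straight level bar, 430 mm long (y axis), 30 mm wide (x axis), flat top 75 mm above the table. Origin at table height under the bar's middle; x points over the ware board, z up. End caps: the last 50 mm at each end. The slot lies anywhere within 120 mm of the middle: a gap in the top 48 mm long, open across the bar's full width.
- rack: the fixed ware rack that carries the rail and a plywood ware board. Same origin and axes as the rail. Board top 30 mm above the table, from x = 32 to 252 mm, 400 mm long; the pots on it stand at least 70 mm behind the rail's centre line (x) and reach 104 mm above the table.
- key (a joint): depth the spring key in the slot is pressed, in m: 0 at rest, 0.010 at its bottom stop. A grey steel block 28 x 44 mm filling the slot; its flat top is 12 mm below the rail's top at rest, 22 mm when fully down. Takes about 3 N to start, 8 N at the bottom; moves straight down and springs back. A thin stop bar behind the rail sinks with it.
- pot_a: open clay pot with a zigzag side, 84 mm wide, 74 mm high, standing loose on the ware board; origin under its centre. Bystander.
- pot_b: open clay pot with a zigzag side, 84 mm wide, 74 mm high, standing loose on the ware board; origin under its centre. Bystander.
- pot_c: open clay pot with a zigzag side, 84 mm wide, 74 mm high, standing loose on the ware board; origin under its centre. Bystander.
- cup_a: small open clay cup, 58 mm wide, 45 mm high, standing loose on the ware board; origin under its centre. Bystander.
- cup_b: small open clay cup, 58 mm wide, 45 mm high, standing loose on the ware board; origin under its centre. Bystander.
- brush: wooden-handled brush, 190 mm long, lying loose on the table beyond the rail's right end (-y side); origin under its middle. Bystander.
- rib: flat wooden potter's rib, 60 x 100 x 8 mm, lying loose on the table beyond the rail's left end (+y side); origin under its centre. Bystander.

How it is judged:
By the outcome, as a careful person would: the job done as asked, in the order asked, and still so for the second after the job is handed in, while the arm keeps its last pose, push and grip.
It also fails if it takes over 72 s, if anything falls off the work surface, if the arm or the gripper's body presses on something with over 40 N, if the wrist force passes 120 N, or if a joint passes its speed limit or range.

## Working session

There is one attempt and no reset: what is moved stays moved. The work goes in short steps, Python scripts to look and compute and a tool call to move; the robot and the scene stay as the last step left them, time stands still between calls to the robot, and variables do not carry over. Pictures are saved under pics/ and viewed, at most 10 in all, crops included, and the job is handed in when it is done.

Besides the shell and the picture viewer there is one more tool, called after ">>>" as a command line: name --argument value ..., lists and objects as JSON in quotes. jog_arm: Moves the arm, as the interface text tells. Its arguments: {"type":"object","properties":{"rows":{"type":"array","items":{"type":"object","properties":{"fingers":{"type":"number"},"x":{"type":"number"},"y":{"type":"number"},"z":{"type":"number"},"ax":{"type":"number"},"ay":{"type":"number"},"az":{"type":"number"}}}},"force":{"type":"number"}},"required":["rows"]}

```bash
mkdir -p pics; ls; python3 - <<'E'
from station import bot
import cv2,numpy as np
for n in("side","top"):
    c=bot.read_camera(n); cv2.imwrite(f"pics/{n}0.png",c["pixels"][:,:,::-1]); print(n,c["vertical_fov"],c["cx"],c["cy"],np.round(c["world_from_camera"],4).tolist(),[k for k in c])
o=bot.get_obs();print(o)
E
```

```text
pics
side 54.54884037053703 252.42554912299943 191.2478540636296 [[-0.7162, -0.5466, 0.4339, 0.1408], [-0.6979, 0.5599, -0.4465, 0.4905], [0.0011, -0.6226, -0.7825, 0.8815], [0.0, 0.0, 0.0, 1.0]] ['pixels', 'vertical_fov', 'cx', 'cy', 'world_from_camera']
top 47.49584863751811 253.96396176628258 193.35042032900526 [[-0.0232, -0.9961, 0.0855, 0.5069], [-0.9996, 0.022, -0.0152, 0.0128], [0.0133, -0.0858, -0.9962, 1.4229], [0.0, 0.0, 0.0, 1.0]] ['pixels', 'vertical_fov', 'cx', 'cy', 'world_from_camera']
{'t': 0.1, 'q': array([ 1.05392815,  0.47772883,  0.02236822,  1.55632765, -0.01151528,
        1.10928594, -0.08311567]), 'joint_vel': array([-0.00104605, -0.00151755, -0.00213526, -0.00185896, -0.001351  ,
       -0.00206143, -0.00026907]), 'joint_torque': array([ 4.77518290e-03, -5.97758460e+01,  1.61363672e+00, -2.81951934e+01,
        1.28347718e-02,  5.06730750e-03, -2.28495657e-05]), 'eef_pos': array([ 0.2680735 , -0.61892097,  0.23042631]), 'tool_rot': array([-7.80000637e-04,  9.79188384e-01,  2.02951843e-01, -2.20836894e-04]), 'contact_force': array([-0.21604846, -0.02002923, -0.54336599]), 'torque': array([ 0.02461354, -0.01533277,  0.02539869]), 'grasp_force': 0.0, 'gripper_width': 1.0014603297132914}
```

View pics/top0.png

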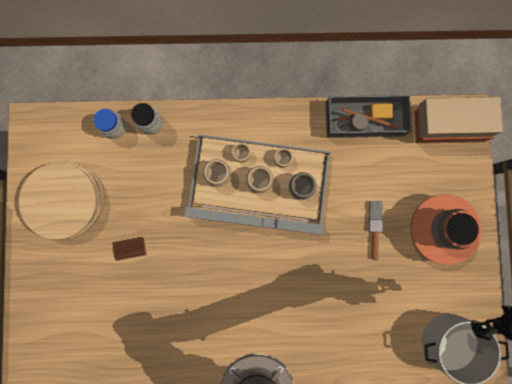

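View pics/side0.png

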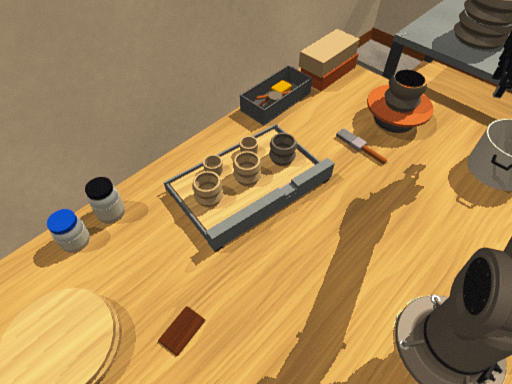

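The top view shows the rail from about (186,214) to (325,228), with a possible slot near (268,222). In the side view it runs from about (212,237) to (332,168), with a break near (297,190). I'll enlarge both and measure.

```bash
cat > h.py <<'E'
import cv2,numpy as np
from station import bot
def ray(c,u,v):
    f=192/np.tan(np.radians(c["vertical_fov"]/2)); T=c["world_from_camera"]
    return T[:3,3],T[:3,:3]@np.array([(u-c["cx"])/f,(v-c["cy"])/f,1])
def plane(c,u,v,z):
    o,d=ray(c,u,v); return o+d*(z-o[2])/d[2]
def proj(c,p):
    f=192/np.tan(np.radians(c["vertical_fov"]/2)); q=np.linalg.inv(c["world_from_camera"])@np.append(p,1)
    return c["cx"]+f*q[0]/q[2],c["cy"]+f*q[1]/q[2]
E
python3 - <<'E'
from h import *
t=cv2.imread("pics/top0.png")[195:240,175:335]; s=cv2.imread("pics/side0.png")[150:250,200:345]
t=cv2.resize(t,None,fx=5,fy=5,interpolation=cv2.INTER_CUBIC); s=cv2.resize(s,(int(145*3.6),360),interpolation=cv2.INTER_CUBIC)
o=np.zeros((590,800,3),np.uint8); o[:225]=t; o[228:588,:s.shape[1]]=s; cv2.imwrite("pics/crop0.png",o)
E
```

```text
(no output)
```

View pics/crop0.png

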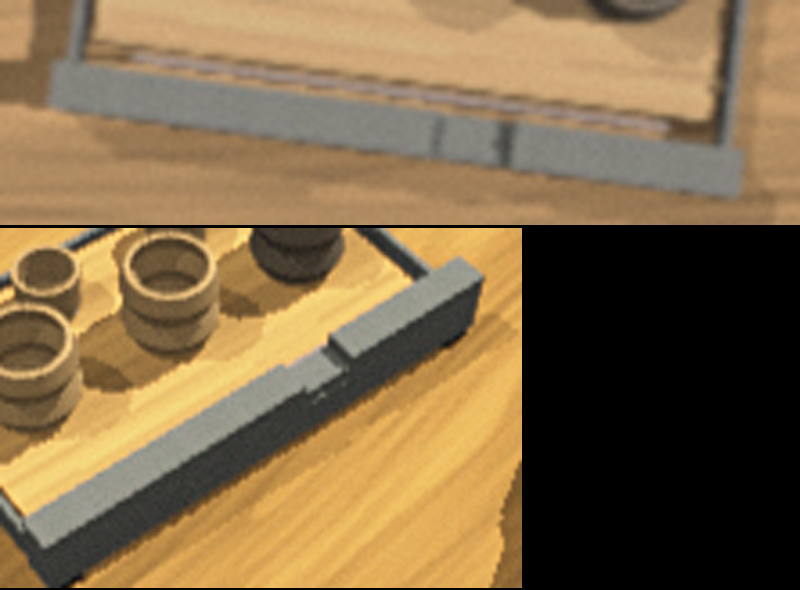

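The crop shows the slot in the rail's right part: top view crop x≈435–512 (px u 262–277.5, v≈222), side crop x≈285–345 (px ~(281–296, 183–190)). Rail top corners in the crop: left (52,62)/(50,105), right (743,150)/(738,195).

```bash
python3 - <<'E'
from h import *
c=bot.read_camera("top"); s=bot.read_camera("side")
T=lambda a,b:(175+a/5-.4,195+b/5-.4)
S=lambda a,b:(200+a/3.6-.4,150+(b-228)/3.6-.4)
P={k:plane(c,*T(*v),.075)[:2] for k,v in dict(Lf=(57,62),Ln=(49,105),Rf=(743,150),Rn=(738,195),slL=(437,138),slR=(508,146)).items()}
for k,v in P.items():print("top",k,v.round(4))
for k,v in dict(Ln=(38,545),Rf=(455,262),Rn=(483,283),Lf=(25,515),slLf=(285,367),slRf=(331,337),slRn=(350,356)).items():print("side",k,plane(s,*S(*v),.075)[:2].round(4))
L=(P['Lf']+P['Ln'])/2;R=(P['Rf']+P['Rn'])/2;d=L-R;print(L,R,np.linalg.norm(d),np.degrees(np.arctan2(-d[0],d[1])))
E
```

```text
top Lf [0.5849 0.2029]
top Ln [0.5585 0.2081]
top Rf [ 0.521  -0.2193]
top Rn [ 0.4934 -0.2152]
top slL [ 0.5327 -0.0305]
top slR [ 0.5268 -0.0741]
side Ln [0.5599 0.2116]
side Rf [ 0.5169 -0.2101]
side Rn [ 0.4863 -0.2072]
side Lf [0.5851 0.2015]
side slLf [ 0.543  -0.0287]
side slRf [ 0.5374 -0.0768]
side slRn [ 0.5141 -0.0723]
[0.57168521 0.20550939] [ 0.50717543 -0.21720522] 0.4276086393075906 -8.676868431030703
```

>>> jog_arm --rows '[{"az":8,"fingers":0},{"az":8,"fingers":0},{"az":8,"fingers":0},{"az":8,"fingers":0},{"x":11,"y":-28},{"x":11,"y":-28},{"x":11,"y":-28},{"x":11,"y":-28}]' --force 40

```text
invalid input
```

>>> jog_arm --rows '[{"x":16,"y":-40},{"x":16,"y":-40},{"x":16,"y":-40},{"x":16,"y":-40},{"x":16,"y":-40},{"x":16,"y":-40},{"x":16,"y":-40},{"x":16,"y":-40}]'

```text
invalid input
```

```bash
cat >> h.py <<'E'
from scipy.spatial.transform import Rotation as Ro
def st():
    o=bot.get_obs(); u=np.array([.154,.988]); n=np.array([.988,-.154]); d=o["eef_pos"][:2]-[.538,-.003]
    R=Ro.from_quat(np.roll(o["tool_rot"],-1)).as_matrix()
    print("t",round(o["t"],2),"pos",o["eef_pos"].round(4),"s,n mm",(1e3*d@u).round(1),(1e3*d@n).round(1),"F",o["contact_force"].round(2),"w",round(o["gripper_width"],3),"yaw",np.degrees(np.arctan2(R[1,0],R[0,0])).round(2),"ztilt",R[:2,2].round(4))
E
python3 -c "from h import *;st()"
```

```text
t 0.2 pos [ 0.2681 -0.6191  0.2307] s,n mm -650.2 -171.7 F [-0.39 -0.14 -0.02] w 0.997 yaw 23.42 ztilt [-0.0005  0.001 ]
```

>>> jog_arm --rows '[{"x":0,"y":0,"z":0,"ax":0,"ay":0,"az":8,"fingers":0},{"x":0,"y":0,"z":0,"ax":0,"ay":0,"az":8,"fingers":0},{"x":0,"y":0,"z":0,"ax":0,"ay":0,"az":8,"fingers":0},{"x":0,"y":0,"z":0,"ax":0,"ay":0,"az":8,"fingers":0},{"x":11,"y":-28,"z":0,"ax":0,"ay":0,"az":0,"fingers":0},{"x":11,"y":-28,"z":0,"ax":0,"ay":0,"az":0,"fingers":0},{"x":11,"y":-28,"z":0,"ax":0,"ay":0,"az":0,"fingers":0},{"x":11,"y":-28,"z":0,"ax":0,"ay":0,"az":0,"fingers":0}]' --force 40

```text
t: 1.0
eef_pos: [0.329, -0.514, 0.2311]
tool_rot: [-0.0, 0.997, -0.075, -0.0]
contact_force: [0.0, -0.9, 0.3]
gripper_width: -0.001
grasp_force: 0.0
```

>>> jog_arm --rows '[{"x":16,"y":-38,"z":0,"ax":0,"ay":0,"az":0,"fingers":0},{"x":16,"y":-38,"z":0,"ax":0,"ay":0,"az":0,"fingers":0},{"x":16,"y":-38,"z":0,"ax":0,"ay":0,"az":0,"fingers":0},{"x":16,"y":-38,"z":0,"ax":0,"ay":0,"az":0,"fingers":0},{"x":16,"y":-38,"z":0,"ax":0,"ay":0,"az":0,"fingers":0},{"x":16,"y":-38,"z":0,"ax":0,"ay":0,"az":0,"fingers":0},{"x":16,"y":-38,"z":0,"ax":0,"ay":0,"az":0,"fingers":0},{"x":16,"y":-20,"z":0,"ax":0,"ay":0,"az":0,"fingers":0}]'

```text
t: 1.8
eef_pos: [0.499, -0.2476, 0.2313]
tool_rot: [-0.001, 0.997, -0.073, 0.0]
contact_force: [0.1, -1.4, -0.4]
gripper_width: 0.001
grasp_force: 0.0
```

```bash
python3 -c "from h import *;st()"
```

```text
t 1.8 pos [ 0.499  -0.2476  0.2313] s,n mm -247.6 -0.9 F [ 0.08 -1.39 -0.36] w 0.001 yaw -8.35 ztilt [0.0002 0.0014]
```

>>> jog_arm --rows '[{"x":0,"y":-10,"z":0,"ax":0,"ay":0,"az":0,"fingers":0},{"x":0,"y":-10,"z":20,"ax":0,"ay":0,"az":0,"fingers":0},{"x":0,"y":-8,"z":20,"ax":0,"ay":0,"az":0,"fingers":0},{"x":0,"y":0,"z":20,"ax":0,"ay":0,"az":0,"fingers":0},{"x":0,"y":0,"z":20,"ax":0,"ay":0,"az":0,"fingers":0},{"x":0,"y":0,"z":20,"ax":0,"ay":0,"az":0,"fingers":0},{"x":0,"y":0,"z":10,"ax":0,"ay":0,"az":0,"fingers":0},{"x":0,"y":0,"z":0,"ax":0,"ay":0,"az":0,"fingers":0}]'

```text
t: 2.6
eef_pos: [0.5005, -0.2241, 0.1201]
tool_rot: [-0.0, 0.997, -0.075, -0.001]
contact_force: [1.1, 0.5, 0.2]
gripper_width: -0.001
grasp_force: 0.0
```

```bash
python3 - <<'E'
from h import *
st(); c=bot.read_camera("top"); s=bot.read_camera("side")
o=np.zeros((400,800,3),np.uint8)
for i,(k,(v,u)) in enumerate(((c,(170,250)),(s,(100,245)))):
    o[:,i*400:i*400+400]=cv2.resize(k["pixels"][v:v+100,u:u+100,::-1],(400,400),interpolation=cv2.INTER_CUBIC)
cv2.imwrite("pics/near.png",o); st()
E
```

```text
t 2.6 pos [ 0.5005 -0.2241  0.1201] s,n mm -224.3 -3.0 F [1.13 0.52 0.18] w -0.001 yaw -8.63 ztilt [-0.0029  0.0006]
t 2.7 pos [ 0.502  -0.2243  0.1218] s,n mm -224.2 -1.5 F [ 0.51  0.4  -0.56] w 0.005 yaw -8.61 ztilt [ 0.0004 -0.0004]
```

View pics/near.png

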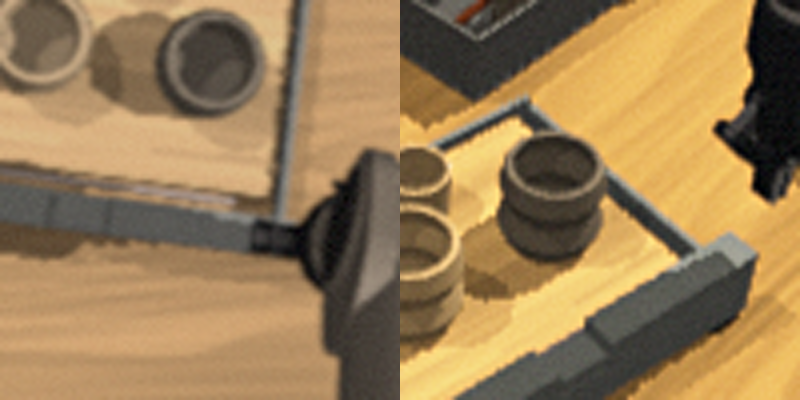

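The view from above (crop fingers ≈(250–300, 220–258)) shows the closed fingers in line with the rail, just past its right end at ≈(305,240). In the side crop the tip is at (770,195), free of everything. I'll move 22 mm inwards and then lower.

>>> jog_arm --rows '[{"x":1,"y":-8,"z":0,"ax":0,"ay":0,"az":0,"fingers":0},{"x":0,"y":-8,"z":0,"ax":0,"ay":0,"az":0,"fingers":0},{"x":0,"y":-6,"z":0,"ax":0,"ay":0,"az":0,"fingers":0},{"x":0,"y":0,"z":10,"ax":0,"ay":0,"az":0,"fingers":0},{"x":0,"y":0,"z":10,"ax":0,"ay":0,"az":0,"fingers":0},{"x":0,"y":0,"z":10,"ax":0,"ay":0,"az":0,"fingers":0},{"x":0,"y":0,"z":5,"ax":0,"ay":0,"az":0,"fingers":0},{"x":0,"y":0,"z":0,"ax":0,"ay":0,"az":0,"fingers":0}]'

```text
t: 3.5
eef_pos: [0.5053, -0.2022, 0.085]
tool_rot: [-0.0, 0.997, -0.075, -0.001]
contact_force: [-1.3, 0.1, 0.1]
gripper_width: -0.002
grasp_force: 0.0
```

```bash
python3 -c "from h import *;st()"
```

```text
t 3.5 pos [ 0.5053 -0.2022  0.085 ] s,n mm -201.9 -1.6 F [-1.33  0.15  0.08] w -0.002 yaw -8.6 ztilt [-0.0023  0.0006]
```

>>> jog_arm --rows '[{"x":0,"y":0,"z":2,"ax":0,"ay":0,"az":0,"fingers":0},{"x":0,"y":0,"z":2,"ax":0,"ay":0,"az":0,"fingers":0},{"x":0,"y":0,"z":1,"ax":0,"ay":0,"az":0,"fingers":0},{"x":0,"y":0,"z":1,"ax":0,"ay":0,"az":0,"fingers":0},{"x":0,"y":0,"z":1,"ax":0,"ay":0,"az":0,"fingers":0},{"x":0,"y":0,"z":1,"ax":0,"ay":0,"az":0,"fingers":0},{"x":0,"y":0,"z":0,"ax":0,"ay":0,"az":0,"fingers":0},{"x":0,"y":0,"z":0,"ax":0,"ay":0,"az":0,"fingers":0}]'

```text
t: 4.3
eef_pos: [0.5062, -0.2022, 0.0783]
tool_rot: [0.0, 0.997, -0.075, 0.0]
contact_force: [0.7, -0.4, 0.2]
gripper_width: 0.005
grasp_force: 0.0
```

>>> jog_arm --rows '[{"x":0,"y":0,"z":1,"ax":0,"ay":0,"az":0,"fingers":0},{"x":0,"y":0,"z":0,"ax":0,"ay":0,"az":0,"fingers":0},{"x":0,"y":0,"z":1,"ax":0,"ay":0,"az":0,"fingers":0},{"x":0,"y":0,"z":0,"ax":0,"ay":0,"az":0,"fingers":0},{"x":0,"y":0,"z":0.5,"ax":0,"ay":0,"az":0,"fingers":0},{"x":0,"y":0,"z":0,"ax":0,"ay":0,"az":0,"fingers":0},{"x":0,"y":0,"z":0,"ax":0,"ay":0,"az":0,"fingers":0},{"x":0,"y":0,"z":0,"ax":0,"ay":0,"az":0,"fingers":0}]'

```text
t: 5.1
eef_pos: [0.5062, -0.2023, 0.0758]
tool_rot: [0.0, 0.997, -0.075, 0.0]
contact_force: [-0.0, 0.4, -0.7]
gripper_width: 0.0
grasp_force: 0.0
```

>>> jog_arm --rows '[{"x":0,"y":0,"z":0.5,"ax":0,"ay":0,"az":0,"fingers":0},{"x":0,"y":0,"z":0,"ax":0,"ay":0,"az":0,"fingers":0},{"x":0,"y":0,"z":0.5,"ax":0,"ay":0,"az":0,"fingers":0},{"x":0,"y":0,"z":0,"ax":0,"ay":0,"az":0,"fingers":0},{"x":0,"y":0,"z":0.3,"ax":0,"ay":0,"az":0,"fingers":0},{"x":0,"y":0,"z":0,"ax":0,"ay":0,"az":0,"fingers":0},{"x":0,"y":0,"z":0,"ax":0,"ay":0,"az":0,"fingers":0},{"x":0,"y":0,"z":0,"ax":0,"ay":0,"az":0,"fingers":0}]'

```text
t: 5.9
eef_pos: [0.5063, -0.2022, 0.0751]
tool_rot: [0.0, 0.997, -0.075, 0.0]
contact_force: [-2.7, 0.8, 7.5]
gripper_width: 0.003
grasp_force: 3.8
```

Touch on the end cap (z≈75 mm, 7.5 N). Now sliding.

>>> jog_arm --rows '[{"x":0,"y":-3,"z":0,"ax":0,"ay":0,"az":0,"fingers":0},{"x":0,"y":-4,"z":0,"ax":0,"ay":0,"az":0,"fingers":0},{"x":0,"y":-5,"z":0,"ax":0,"ay":0,"az":0,"fingers":0},{"x":0,"y":-5,"z":0,"ax":0,"ay":0,"az":0,"fingers":0},{"x":0,"y":-5,"z":0,"ax":0,"ay":0,"az":0,"fingers":0},{"x":0,"y":-5,"z":0,"ax":0,"ay":0,"az":0,"fingers":0},{"x":0,"y":-5,"z":0,"ax":0,"ay":0,"az":0,"fingers":0},{"x":0,"y":-5,"z":0,"ax":0,"ay":0,"az":0,"fingers":0}]'

```text
t: 6.7
eef_pos: [0.5124, -0.1666, 0.0751]
tool_rot: [0.001, 0.997, -0.075, 0.001]
contact_force: [-0.9, -3.6, 6.5]
gripper_width: 0.001
grasp_force: 2.8
```

>>> jog_arm --rows '[{"x":0,"y":-5,"z":0,"ax":0,"ay":0,"az":0,"fingers":0},{"x":0,"y":-5,"z":0,"ax":0,"ay":0,"az":0,"fingers":0},{"x":0,"y":-5,"z":0,"ax":0,"ay":0,"az":0,"fingers":0},{"x":0,"y":-5,"z":0,"ax":0,"ay":0,"az":0,"fingers":0},{"x":0,"y":-5,"z":0,"ax":0,"ay":0,"az":0,"fingers":0},{"x":0,"y":-5,"z":0,"ax":0,"ay":0,"az":0,"fingers":0},{"x":0,"y":-5,"z":0,"ax":0,"ay":0,"az":0,"fingers":0},{"x":0,"y":-5,"z":0,"ax":0,"ay":0,"az":0,"fingers":0}]'

```text
t: 7.5
eef_pos: [0.5184, -0.1271, 0.0751]
tool_rot: [0.001, 0.997, -0.075, 0.001]
contact_force: [-0.2, -4.2, 6.0]
gripper_width: -0.001
grasp_force: 3.0
```

>>> jog_arm --rows '[{"x":0,"y":-5,"z":0,"ax":0,"ay":0,"az":0,"fingers":0},{"x":0,"y":-5,"z":0,"ax":0,"ay":0,"az":0,"fingers":0},{"x":0,"y":-5,"z":0,"ax":0,"ay":0,"az":0,"fingers":0},{"x":0,"y":-5,"z":0,"ax":0,"ay":0,"az":0,"fingers":0},{"x":0,"y":-5,"z":0,"ax":0,"ay":0,"az":0,"fingers":0},{"x":0,"y":-4,"z":0,"ax":0,"ay":0,"az":0,"fingers":0},{"x":0,"y":-3,"z":0,"ax":0,"ay":0,"az":0,"fingers":0},{"x":0,"y":0,"z":0,"ax":0,"ay":0,"az":0,"fingers":0}]'

```text
t: 8.3
eef_pos: [0.5233, -0.0949, 0.0751]
tool_rot: [0.0, 0.997, -0.075, 0.001]
contact_force: [-0.6, -1.4, 6.4]
gripper_width: 0.001
grasp_force: 3.2
```

```bash
python3 -c "from h import *;st()"
```

```text
t 8.3 pos [ 0.5233 -0.0949  0.0751] s,n mm -93.0 -0.4 F [-0.59 -1.41  6.44] w 0.001 yaw -8.59 ztilt [ 0.0016 -0.0009]
```

>>> jog_arm --rows '[{"x":0,"y":-3,"z":0,"ax":0,"ay":0,"az":0,"fingers":0},{"x":0,"y":-3,"z":0,"ax":0,"ay":0,"az":0,"fingers":0},{"x":0,"y":-3,"z":0,"ax":0,"ay":0,"az":0,"fingers":0},{"x":0,"y":-3,"z":0,"ax":0,"ay":0,"az":0,"fingers":0},{"x":0,"y":-3,"z":0,"ax":0,"ay":0,"az":0,"fingers":0},{"x":0,"y":-3,"z":0,"ax":0,"ay":0,"az":0,"fingers":0},{"x":0,"y":-3,"z":0,"ax":0,"ay":0,"az":0,"fingers":0},{"x":0,"y":-3,"z":0,"ax":0,"ay":0,"az":0,"fingers":0}]'

```text
t: 9.1
eef_pos: [0.5266, -0.0719, 0.0751]
tool_rot: [0.001, 0.997, -0.075, 0.001]
contact_force: [0.1, -4.5, 5.9]
gripper_width: -0.001
grasp_force: 3.1
```

>>> jog_arm --rows '[{"x":0,"y":-2,"z":0,"ax":0,"ay":0,"az":0,"fingers":0},{"x":0,"y":-2,"z":0,"ax":0,"ay":0,"az":0,"fingers":0},{"x":0,"y":-1,"z":0,"ax":0,"ay":0,"az":0,"fingers":0},{"x":0,"y":-1,"z":0,"ax":0,"ay":0,"az":0,"fingers":0},{"x":0,"y":-1,"z":0,"ax":0,"ay":0,"az":0,"fingers":0},{"x":0,"y":-1,"z":0,"ax":0,"ay":0,"az":0,"fingers":0},{"x":0,"y":0,"z":0,"ax":0,"ay":0,"az":0,"fingers":0},{"x":0,"y":0,"z":0,"ax":0,"ay":0,"az":0,"fingers":0}]'

```text
t: 9.9
eef_pos: [0.5272, -0.0627, 0.0745]
tool_rot: [-0.0, 0.997, -0.075, -0.0]
contact_force: [-0.4, 0.6, 0.9]
gripper_width: -0.004
grasp_force: 0.0
```

```bash
python3 -c "from h import *;st()"
```

```text
t 9.9 pos [ 0.5272 -0.0627  0.0745] s,n mm -60.7 -1.5 F [-0.44  0.58  0.91] w -0.004 yaw -8.57 ztilt [-0.0001  0.    ]
```

Force dropped to zero and the tip sank: that's the slot. Centring (10 mm) and going in.

>>> jog_arm --rows '[{"x":0,"y":-3,"z":0,"ax":0,"ay":0,"az":0,"fingers":0},{"x":0,"y":-3,"z":0,"ax":0,"ay":0,"az":0,"fingers":0},{"x":0,"y":-2,"z":0,"ax":0,"ay":0,"az":0,"fingers":0},{"x":0.5,"y":-2,"z":0,"ax":0,"ay":0,"az":0,"fingers":0},{"x":0,"y":0,"z":2,"ax":0,"ay":0,"az":0,"fingers":0},{"x":0,"y":0,"z":2,"ax":0,"ay":0,"az":0,"fingers":0},{"x":0,"y":0,"z":2,"ax":0,"ay":0,"az":0,"fingers":0},{"x":0,"y":0,"z":2,"ax":0,"ay":0,"az":0,"fingers":0}]'

```text
t: 10.7
eef_pos: [0.5291, -0.0531, 0.0662]
tool_rot: [0.0, 0.997, -0.075, -0.0]
contact_force: [-0.6, -0.1, -0.5]
gripper_width: -0.002
grasp_force: 0.0
```

>>> jog_arm --rows '[{"x":0,"y":0,"z":1,"ax":0,"ay":0,"az":0,"fingers":0},{"x":0,"y":0,"z":1,"ax":0,"ay":0,"az":0,"fingers":0},{"x":0,"y":0,"z":1,"ax":0,"ay":0,"az":0,"fingers":0},{"x":0,"y":0,"z":1,"ax":0,"ay":0,"az":0,"fingers":0},{"x":0,"y":0,"z":1,"ax":0,"ay":0,"az":0,"fingers":0},{"x":0,"y":0,"z":1,"ax":0,"ay":0,"az":0,"fingers":0},{"x":0,"y":0,"z":0,"ax":0,"ay":0,"az":0,"fingers":0},{"x":0,"y":0,"z":0,"ax":0,"ay":0,"az":0,"fingers":0}]'

```text
t: 11.5
eef_pos: [0.5293, -0.053, 0.0606]
tool_rot: [0.0, 0.997, -0.075, 0.0]
contact_force: [-0.6, 1.2, 3.9]
gripper_width: 0.001
grasp_force: 1.9
```

```bash
python3 -c "from h import *;st()"
```

```text
t 11.5 pos [ 0.5293 -0.053   0.0606] s,n mm -50.8 -0.9 F [-0.65  1.2   3.86] w 0.001 yaw -8.58 ztilt [ 0.0001 -0.0001]
```

>>> jog_arm --rows '[{"x":0,"y":0,"z":1,"ax":0,"ay":0,"az":0,"fingers":0},{"x":0,"y":0,"z":1,"ax":0,"ay":0,"az":0,"fingers":0},{"x":0,"y":0,"z":1,"ax":0,"ay":0,"az":0,"fingers":0},{"x":0,"y":0,"z":1,"ax":0,"ay":0,"az":0,"fingers":0},{"x":0,"y":0,"z":1,"ax":0,"ay":0,"az":0,"fingers":0},{"x":0,"y":0,"z":1,"ax":0,"ay":0,"az":0,"fingers":0},{"x":0,"y":0,"z":1,"ax":0,"ay":0,"az":0,"fingers":0},{"x":0,"y":0,"z":0,"ax":0,"ay":0,"az":0,"fingers":0}]'

```text
t: 12.3
eef_pos: [0.5294, -0.053, 0.0536]
tool_rot: [0.0, 0.997, -0.075, 0.0]
contact_force: [-2.5, 0.0, 7.0]
gripper_width: -0.001
grasp_force: 3.6
```

>>> jog_arm --rows '[{"x":0,"y":0,"z":0.5,"ax":0,"ay":0,"az":0,"fingers":0},{"x":0,"y":0,"z":0,"ax":0,"ay":0,"az":0,"fingers":0},{"x":0,"y":0,"z":0.5,"ax":0,"ay":0,"az":0,"fingers":0},{"x":0,"y":0,"z":0,"ax":0,"ay":0,"az":0,"fingers":0},{"x":0,"y":0,"z":0.4,"ax":0,"ay":0,"az":0,"fingers":0},{"x":0,"y":0,"z":0,"ax":0,"ay":0,"az":0,"fingers":0},{"x":0,"y":0,"z":0,"ax":0,"ay":0,"az":0,"fingers":0},{"x":0,"y":0,"z":0,"ax":0,"ay":0,"az":0,"fingers":0}]'

```text
t: 13.1
eef_pos: [0.5294, -0.053, 0.053]
tool_rot: [0.0, 0.997, -0.075, 0.0]
contact_force: [-4.6, -0.4, 13.9]
gripper_width: 0.001
grasp_force: 7.4
```

```bash
python3 -c "from h import *;st()"
```

```text
t 13.1 pos [ 0.5294 -0.053   0.053 ] s,n mm -50.7 -0.8 F [-4.63 -0.37 13.92] w 0.001 yaw -8.58 ztilt [ 0.0004 -0.0001]
```

At the bottom stop. I'll add a little margin, then check the scene.

>>> jog_arm --rows '[{"x":0,"y":0,"z":0.3,"ax":0,"ay":0,"az":0,"fingers":0},{"x":0,"y":0,"z":0,"ax":0,"ay":0,"az":0,"fingers":0},{"x":0,"y":0,"z":0,"ax":0,"ay":0,"az":0,"fingers":0},{"x":0,"y":0,"z":0,"ax":0,"ay":0,"az":0,"fingers":0},{"x":0,"y":0,"z":0,"ax":0,"ay":0,"az":0,"fingers":0},{"x":0,"y":0,"z":0,"ax":0,"ay":0,"az":0,"fingers":0},{"x":0,"y":0,"z":0,"ax":0,"ay":0,"az":0,"fingers":0},{"x":0,"y":0,"z":0,"ax":0,"ay":0,"az":0,"fingers":0}]'

```text
t: 13.9
eef_pos: [0.5294, -0.053, 0.053]
tool_rot: [0.0, 0.997, -0.075, 0.0]
contact_force: [-5.3, 0.2, 17.9]
gripper_width: -0.001
grasp_force: 8.9
```

```bash
python3 - <<'E'
from h import *
s=bot.read_camera("side"); cv2.imwrite("pics/end.png",cv2.resize(s["pixels"][90:270,140:400,::-1],None,fx=3,fy=3)); st()
E
```

```text
t 13.95 pos [ 0.5294 -0.053   0.053 ] s,n mm -50.8 -0.7 F [-5.29  0.27 18.37] w -0.004 yaw -8.59 ztilt [ 0.0004 -0.0001]
```

View pics/end.png

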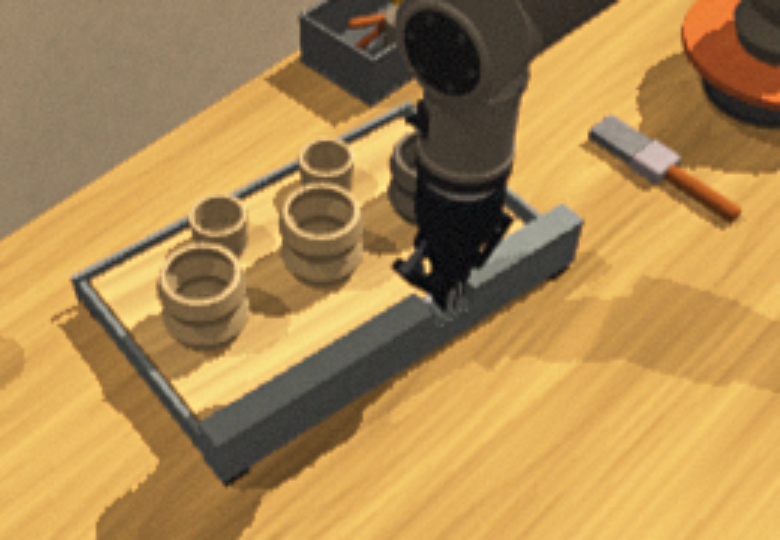

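The crop shows the fingertips down in the slot at (450,300). The pots, cups and brush look undisturbed, though the gripper partly hides the dark pot. The tip is 22 mm below the rail top with 18 N on the key, so I'm handing in.

```bash
python3 -c "from station import bot;print(bot.hand_in())"
```

```text
the job is handed in; nothing more can be done
None
```

I slid a fingertip along the rail top from its right (-y) end until it dropped into the slot about 50 mm right of the middle, then pressed the key to its bottom stop (22 mm below the rail top, 18 N) and handed in at 14 s, still holding it down.

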